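# Set the sliding leg of the knife gauge to the mark and clamp it

### The arm

A 6-joint arm with a two-finger parallel gripper is mounted at the origin on the work surface. World frame = base frame: x ahead of the robot, y to its left, z up, the work surface at z = 0. Lengths are in mm, angles in rad, forces in N, time in s.
With the tool pointing down it reaches from about 275 to 750 mm from the base axis. Payload 10.2 kg.
Tool frame: the origin (TCP) lies at the very end of the fingers, on their centre line; the grasp point (between the pads) lies 19 mm behind it (bot.pinch_z is the distance from the TCP to the grasp point, in mm); z points along the fingers, y is the line along which they close (so a half turn about z gives the same grasp; the last joint's range is limited). The gripper opens to 85 mm and grips with 20 to 120 N. Pads are 22 mm wide; open, the fingers measure 114 mm over their backs; the gripper's body (76 mm by 85 mm) begins 54 mm behind the grasp point. The pads swing forward as they close: fully open they stand 13 mm farther back than shut.
Start: joints at [-1.517, 0.313, 1.498, -0, 1.331, -0.223], TCP at [143.458, -505.025, 207.094] pointing down, gripper open.
Joint ranges: [-2.94, 2.94], [-0.97, 2.17], [0.19, 2.56], [-1.23, 4.37], [0.02, 3.11], [-2.88, 2.88]. Speed limits (rad/s): [2.39, 2.39, 3.01, 3.14, 3.14, 3.14].

### API

Orientations are given as a unit quaternion [x, y, z, w].
In Python, from plant import bot gives the robot as it stands.
- The arm moves only by the tool step_arm, never from a script. Its argument "targets" is a list of rows, each a list of 3 entries, a list of its own where there are three numbers: the shift along the world's x, y, z in units of 25 mm (1.0 is 25 mm), then the turn about the world's z in units of 6 degrees (1.0 is 6 degrees), then the finger opening in mm, from 0 to 85.4. In form: [[[dx, dy, dz], spin, hand], ...]. A call has 1 to 10 rows; each row shifts and turns the commanded pose from where the row before left it; what a row does not reach is not made up. A row lasts 1/12 s, in which the tool goes at most 41.7 mm and 7.16 degrees, less where a joint would pass 70% of its speed; a pose out of reach is approached as far as the arm can. A call is refused whole if a number of a shift passes 1 or a number of a turn 1, either way. A call with a gripper value outside its range is refused whole. The fingers move at their own pace and stop on an object; the grip force is fixed at half the most. Time passes only in rows, so rows that do not move let the fingers close. It gives the time, the measured TCP pose, the force, the opening and the grip force at its end, in the units of the state.
- bot.sense(): the state, without advancing time (a new reading comes with each control period).
- bot.capture(name): name is "scene" or "top" or "wrist"; returns a dict with "pixels" (400x640x3 uint8, red, green, blue), "range_z" (400x640 float32, mm along the optical axis (not along the pixel's ray), 0 where there is no reading), "camera_matrix" (3x3 intrinsics, pixels), "eye" and "attitude" of the camera in the world. Camera axes: x right, y down, z forward; pixel columns grow to the right and rows downward; lengths in mm; the calibration is good to about 2 mm. A picture is of the moment at which its call begins.
- bot.finish_job(): hands the job in; it is judged then, once.
The state is a dict: "time_s": time; "qpos": joint angles; "joint_vel": joint speeds; "tau": joint torques, N m; "tcp_pos": TCP position; "orientation": TCP orientation; "ft_force": force on the tool from outside, world axes, zero at the start; "moment": the same for the moment, N m; "opening": finger opening in mm; "grasp_force": force on a finger pad.
Only numpy, scipy, OpenCV 4.12 (cv2) and the standard library are available. Lean on these libraries where they do the work, as an engineer would, in place of code of your own. Each camera call takes 0.05 s, during which the arm holds its last target. There are 200 camera calls.

### The job

Set the knife gauge: with the cam lever still open, push its sliding leg out along the beam until the yellow pointer stands on the red mark, and hold it there while you squeeze the red cam lever fully shut against the leg's blade. Finish still holding: blade and shut lever pinched together between the fingers with the pointer on the mark, do not let go. Leave the red mark and the other things on the bench where they are.

Things in the scene. Friction and masses are not known exactly. Their poses are not given: they have to be found in the camera images.
- gauge: bolted-down knife gauge: green base 170 x 420 x 12 mm, origin at the centre of its underside; y along the beam (the leg's travel), x from the blades' tips towards the scale, z up. Steel beam, top 52 mm up, centred at x = 32.5 mm; fixed leg at its -y end, face at y = -150 mm. Two rest strips below the blades, tops 20 mm up.
- leg (a joint): travel of the sliding leg along the gauge's +y, m: 0 = home (blade 80 mm from the fixed leg), at most 0.15; starts at 0 to 0.03. It slides stiffly, with about 5 N of drag, and stays where it is left.
- leg_blade: dark steel blade of the sliding leg, a plate on edge 10 mm thick (along y), 24 to 66 mm above the bench. Origin at mid thickness, 45 mm up, 59 mm in -x of the lever's pivot; the plate runs on 28 mm further in -x. Axes as the gauge's. Free room for a finger from above at its -y face.
- lever (a joint): cam lever, rad: 0 = fully shut, parallel to the blade; grows as it swings out to +y, at most 0.55; starts at 0.42 to 0.52. Upright pivot 17 mm in +y and 59 mm in +x of the blade's origin. The cam is stiff: about 10 N at the middle of the grip, more than the leg's drag, so a push on the lever alone carries the whole leg along; it stays where it is left.
- lever_grip: red grip of the cam lever, 66 mm long, 10 mm thick, 30 to 60 mm above the bench. Origin at mid thickness, 45 mm up, 59 mm from the pivot; it reaches 28 mm further out. It stands at the blade's +y side: both can be pinched together from above like pliers, 27 mm over both when shut, 52 to 63 mm when open.
- pointer (a point): tip of the yellow pointer on the sliding leg's saddle, above the white scale at the gauge's +x side, 50 mm up, 25 mm in +y of the blade's mid thickness; moves with the leg
- mark (a joint): place of the red mark clip on the scale, m: the leg's travel at which the pointer stands on the mark (0.07 to 0.13). Not to be shifted.
- mark_line (a point): middle of the red mark line across the white scale, 50 mm up; the pointer is on the mark when both have the same y in the gauge's frame
- knife_center (a point): loose slotted chipper knife lying flat right of the gauge, 138 x 95 x 12 mm; point at its centre (bystander)
- wrench_center (a point): open-ended wrench lying flat in front of the gauge (robot side), 180 mm long, 8 mm thick; point at its middle (bystander)
- carton_center (a point): small cardboard carton left of the gauge, 90 x 70 x 60 mm high; point at its centre (bystander)
- spring_center (a point): green coil spring lying on the left of the bench, 120 mm long, 48 mm diameter; point at its centre (bystander)
- bar_center (a point): square steel bar lying crosswise behind the gauge, 25 x 300 x 25 mm; point at its centre (bystander)
- screwdriver_center (a point): screwdriver lying at the left front of the bench; point about its middle (bystander)

How it is judged:
By the outcome, as a careful person would: the job done as asked, in the order asked, and still so for the second after the job is handed in, while the arm keeps its last pose, push and grip.
It also fails if it takes over 51 s, if anything falls off the work surface, if the arm or the gripper's body presses on something with over 40 N, if the wrist force passes 120 N, or if a joint passes its speed limit or range.

## Working session

There is one attempt and no reset: what is moved stays moved. The work goes in short steps, Python scripts to look and compute and a tool call to move; the robot and the scene stay as the last step left them, time stands still between calls to the robot, and variables do not carry over. Pictures are saved under pics/ and viewed, at most 10 in all, crops included, and the job is handed in when it is done.

Besides the shell and the picture viewer there is one more tool, called by a JSON object that holds its "method" and its "body", one argument or row to a line. step_arm: Moves the arm, as the interface text tells. Its arguments: {"type":"object","properties":{"targets":{"type":"array"}},"required":["targets"]}

```bash
mkdir -p pics; ls; cat > h.py <<'E'
import numpy as np, cv2
from scipy.spatial.transform import Rotation as R
from plant import bot
def cap(n):
    c=bot.capture(n); d=c["range_z"]; K=np.array(c["camera_matrix"]); A=np.array(c["attitude"],float)
    M=A if A.shape==(3,3) else R.from_quat(A).as_matrix()
    v,u=np.mgrid[:400,:640]
    P=np.stack([(u-K[0,2])/K[0,0]*d,(v-K[1,2])/K[1,1]*d,d],-1)@M.T+np.array(c["eye"])
    return c["pixels"],d,P,c
E
python3 - <<'E'
from h import *
for n in("top","scene"):
    p,d,P,c=cap(n); cv2.imwrite(f"pics/{n}.png",p[...,::-1]); np.savez(f"{n}.npz",p=p,d=d,P=P); print(n,c["eye"],c["attitude"],c["camera_matrix"])
s=bot.sense(); print(s)
E
```

```text
pics
top [ 281.37141412   90.35760728 1468.09827459] [ 0.73393223 -0.67189311  0.06680665 -0.07375633] [[505.2778082    0.         314.44423277]
 [  0.         505.2778082  200.38379956]
 [  0.           0.           1.        ]]
scene [1662.65411478  242.80019112  806.7268584 ] [ 0.58820057  0.65807095 -0.35604754 -0.30690856] [[452.7975597    0.         322.04244452]
 [  0.         452.7975597  204.10231266]
 [  0.           0.           1.        ]]
{'time_s': 0.1, 'qpos': array([-1.51741788e+00,  3.13415670e-01,  1.49835282e+00, -4.19689464e-05,
        1.33101141e+00, -2.23390760e-01]), 'joint_vel': array([-0.0002597 , -0.00196472, -0.00244233,  0.00145711, -0.00058414,
        0.00048973]), 'tau': array([ 3.58333848e-03, -4.12895679e+01, -2.60142303e+01, -1.35633245e-04,
        3.00341359e-03, -2.07507816e-05]), 'tcp_pos': array([ 143.42337915, -504.75971975,  206.58438077]), 'orientation': array([ 9.90439258e-01,  1.37948266e-01,  3.00931726e-05, -5.93208159e-04]), 'ft_force': array([-1.1126267 , -0.09138554, -0.87288111]), 'moment': array([-0.05586055,  0.06041398, -0.01587418]), 'grasp_force': 0.0, 'opening': 85.23995140561352}
```

View pics/top.png

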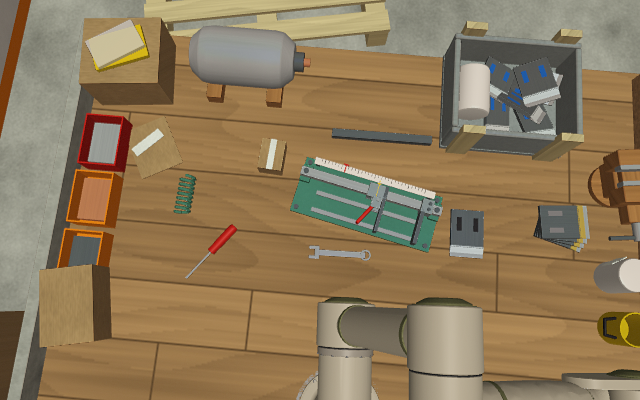

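View pics/scene.png

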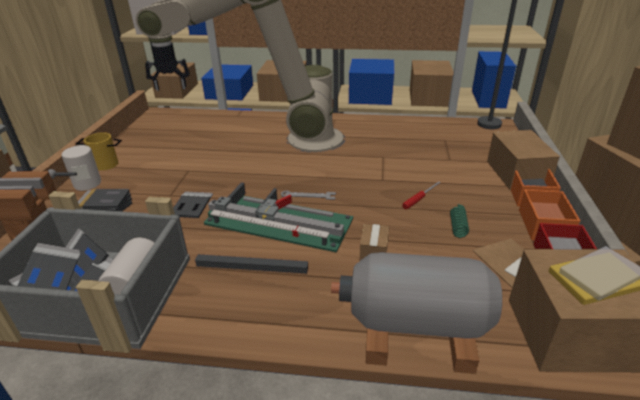

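The top view shows the gauge around px (370,205), fixed leg at the right (435,210), sliding leg near (375,195), the red lever at (363,214) and the red mark near (346,168). The scene view shows the same gauge with the mark at about (296,232).

```bash
cat >> h.py <<'E'
def gauge(p,P):
    hsv=cv2.cvtColor(p,cv2.COLOR_RGB2HSV); h,s,v=[hsv[...,i].astype(int) for i in range(3)]
    return h,s,v
E
python3 - <<'E'
from h import *
f=np.load("top.npz"); p,P=f["p"],f["P"]
h,s,v=gauge(p,P)
m=(h>65)&(h<90)&(s>90); m[:, :280]=0; m[:,450:]=0
q=P[m]; print(len(q),np.median(q[:,2]),np.percentile(q[:,2],[5,95]))
q=q[(q[:,2]>4)&(q[:,2]<20)]
(c,sz,a)=cv2.minAreaRect(q[:,:2].astype(np.float32)); print(c,sz,a)
B=cv2.boxPoints((c,sz,a)); print(B)
red=((h<6)|(h>174))&(s>150)&(v>100); red[:,:290]=0; red[:,450:]=0
n,l,st,ce=cv2.connectedComponentsWithStats(red.astype(np.uint8))
for i in range(1,n):print(st[i],ce[i],np.median(P[l==i],0))
cv2.imwrite("pics/crop.png",cv2.resize(p[145:260,280:450,::-1],None,fx=4.6,fy=4.6,interpolation=cv2.INTER_CUBIC))
E
```

```text
4098 12.377108100927899 [ 7.13756546 19.1596777 ]
(578.56494140625, -34.21018981933594) (417.7214050292969, 168.89596557617188) 77.70703887939453
[[ 451.5846  -220.30225]
 [ 616.60803 -256.26193]
 [ 705.5453   151.88187]
 [ 540.52185  187.84155]]
[344 164   5   2   7] [346.14285714 164.42857143] [681.45488184  35.27016571  52.37487655]
[345 167   1   2   2] [345.  167.5] [670.40624757  37.52075869  53.58167418]
[344 170   1   2   2] [344.  170.5] [662.5490848   39.5375891   48.59927573]
[356 206  17  18  75] [363.81333333 214.22666667] [537.39977111 -25.88096004  60.19416302]
```

View pics/crop.png

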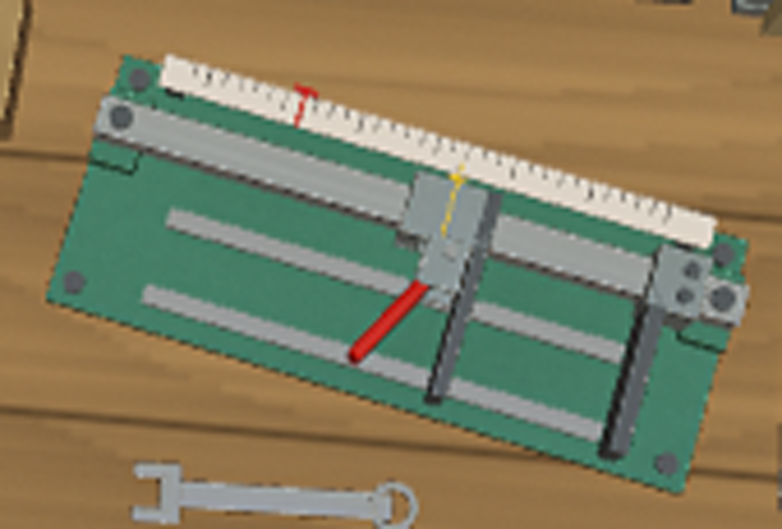

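The crop shows the yellow pointer tip near crop (459,175) (px 379.8,183), the red mark line near (302,110) (px 345.7,168.9), the open red lever from (425,288) to (355,358), and the sliding blade's tip near (433,400). The gripper can come straight down over the blade and lever.

```bash
cat >> h.py <<'E'
YAW=np.deg2rad(-12.29); C=np.array([578.56,-34.21])
EX=np.array([np.cos(YAW),np.sin(YAW)]); EY=np.array([-EX[1],EX[0]])
def ray(c,u,v,z):
    K=np.array(c["camera_matrix"]); e=np.array(c["eye"]); A=np.array(c["attitude"])
    r=R.from_quat(A).as_matrix()@np.array([(u-K[0,2])/K[0,0],(v-K[1,2])/K[1,1],1])
    return e+r*(z-e[2])/r[2]
def g(w): d=np.array(w)[:2]-C; return np.array([d@EX,d@EY])
def wld(x,y): return C+x*EX+y*EY
E
python3 - <<'E'
from h import *
c=bot.capture("top")
for n,a,b,z in[("pointer",459,175,50),("mark",302,110,50),("bladetip",433,400,66),("blade top upper",492,205,66),("pivotish",425,288,60),("levertip",355,358,60),("fixedtip",613,455,66)]:
    w=ray(c,280+(a+.5)/4.6-.5,145+(b+.5)/4.6-.5,z); print(n,w.round(1),g(w).round(1))
E
```

```text
pointer [635.1 -64.8  50. ] [ 61.7 -17.9]
mark [668.4  36.4  50. ] [72.8 88.1]
bladetip [489.4 -56.2  66. ] [-82.4 -40.4]
blade top upper [613.8 -84.6  66. ] [ 45.2 -41.7]
pivotish [559.3 -47.4  60. ] [-16. -17.]
levertip [512.   -7.5  60. ] [-70.7  11.9]
fixedtip [ 465.5 -166.8   66. ] [ -82.2 -153.6]
```

{"method": "step_arm", "body": {
  "targets": [
    [[0.75, 0.9, 0], -0.235, 85.4],
    [[0.75, 0.9, 0], -0.235, 85.4],
    [[0.75, 0.9, 0], -0.235, 85.4],
    [[0.75, 0.9, 0], -0.235, 85.4],
    [[0.75, 0.9, 0], -0.235, 85.4],
    [[0.75, 0.9, 0], -0.235, 85.4],
    [[0.75, 0.9, 0], -0.235, 85.4],
    [[0.75, 0.9, 0], -0.235, 85.4],
    [[0.75, 0.9, 0], -0.235, 85.4],
    [[0.75, 0.9, 0], -0.235, 85.4]
  ]
}}

```text
time_s: 0.98
tcp_pos: [331.6, -278.7, 207.0]
orientation: [1.0, 0.015, -0.0, -0.0]
ft_force: [0.3, 0.5, 0.5]
opening: 85.1
grasp_force: 0.0
```

{"method": "step_arm", "body": {
  "targets": [
    [[0.75, 0.95, 0], -0.235, 85.4],
    [[0.75, 0.95, 0], -0.235, 85.4],
    [[0.75, 0.95, 0], -0.235, 85.4],
    [[0.75, 0.95, 0], -0.235, 85.4],
    [[0.75, 0.95, 0], -0.235, 85.4],
    [[0.75, 0.95, 0], -0.235, 85.4],
    [[0.75, 0.95, 0], -0.235, 85.4],
    [[0.75, 0.95, 0], -0.235, 85.4],
    [[0.75, 0.95, 0], -0.235, 85.4],
    [[0.75, 0.95, 0], -0.235, 85.4]
  ]
}}

```text
time_s: 1.82
tcp_pos: [519.1, -41.1, 206.9]
orientation: [0.994, -0.108, -0.0, -0.0]
ft_force: [0.7, -0.3, 0.4]
opening: 85.6
grasp_force: 0.0
```

{"method": "step_arm", "body": {
  "targets": [
    [[0, 0, 0], 0, 85.4],
    [[0, 0, 0], 0, 85.4],
    [[0, 0, 0], 0, 85.4]
  ]
}}

```text
time_s: 2.07
tcp_pos: [518.1, -42.8, 206.8]
orientation: [0.994, -0.107, -0.0, 0.0]
ft_force: [-0.0, -0.1, -0.3]
opening: 85.7
grasp_force: 0.0
```

```bash
python3 - <<'E'
from h import *
p,d,P,c=cap("wrist"); cv2.imwrite("pics/w1.png",p[...,::-1]); np.savez("w1.npz",p=p,d=d,P=P)
s=bot.sense(); print(s["time_s"],s["tcp_pos"],s["orientation"],s["ft_force"],g(s["tcp_pos"]),c["eye"],c["attitude"])
E
```

```text
2.1167 [517.99977293 -43.11055984 206.9802536 ] [ 9.94182077e-01 -1.07712287e-01 -2.41700521e-04  5.96578164e-05] [ 0.04877459 -0.47611579 -0.48182345] [-57.27778074 -21.58742464] [590.66646752 -58.01443019 372.76526641] [-0.62003218  0.77059908  0.11489591 -0.09239092]
```

View pics/w1.png

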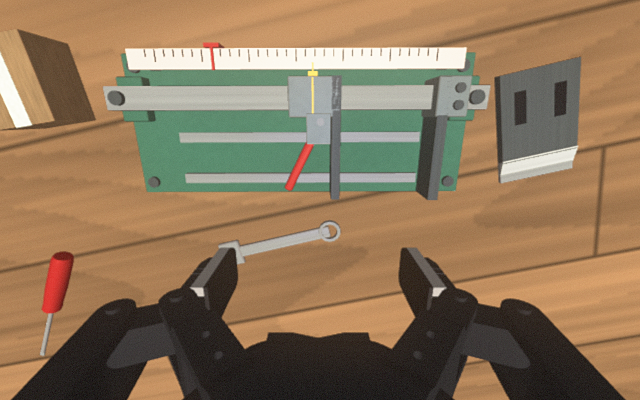

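The wrist view shows the gauge square to the image: yellow pointer tip (313,68), red mark line (212,58), blade from (336,78) to (336,198), open lever from (308,146) to (290,188), and the fingers symmetric at the bottom.

```bash
cat >> h.py <<'E'
def meas(p,c,rows_ptr=None):
    hsv=cv2.cvtColor(p,cv2.COLOR_RGB2HSV).astype(int); h,s,v=hsv[...,0],hsv[...,1],hsv[...,2]
    red=((h<8)|(h>172))&(s>120)&(v>90); yel=(h>20)&(h<35)&(s>130)&(v>140)
    out={}
    for n,m in(("red",red),("yel",yel)):
        k,l,st,ce=cv2.connectedComponentsWithStats(m.astype(np.uint8))
        for i in range(1,k):
            if st[i,4]<8 or ce[i][1]>230: continue
            w=ray(c,*ce[i],50); print(n,st[i],ce[i].round(1),"g@50",g(w).round(1))
    return red,yel
E
python3 - <<'E'
from h import *
p,d,P,c=cap("wrist"); r,y=meas(p,c)
for row in range(42,72): print(row,np.flatnonzero(r[row,190:240])+190,np.flatnonzero(y[row,300:330])+300)
# blade top edge z~66 and lever
G=(P[...,:2]-C)@np.stack([EX,EY],1); 
for row in (150,170,185): 
    k=P[row,:,2]>45; k[:270]=0;k[400:]=0; i=np.flatnonzero(k); print(row,[(j,G[row,j].round(0).tolist(),int(P[row,j,2])) for j in i])
E
```

```text
red [203  42  20  28 139] [211.4  50.1] g@50 [82.7 90.3]
red [285 143  28  48 415] [298.1 166.1] g@50 [-40.1   2.2]
yel [308  70   9   6  43] [311.9  73. ] g@50 [ 60.4 -14.8]
42 [213] []
43 [203 204 205 206 207 208 209 210 211 212 213 214 215 216 217] []
44 [203 204 205 206 207 208 209 210 211 212 213 214 215 216 217 218] []
45 [203 204 205 206 207 208 209 210 211 212 213 214 215 216 217 218 219] []
46 [203 204 205 206 207 208 209 210 211 212 213 214 215 216 217 218 219 220
 221] []
47 [204 205 206 207 208 209 210 211 212 213 214 215 216 217 218 221 222] []
48 [209 210 211 212] []
49 [210 211] []
50 [210 211 212] []
51 [210 211 212] []
52 [210 211 212] []
53 [210 211 212] []
54 [211 212] []
55 [211 212] []
56 [211 212] []
57 [211 212] []
58 [211 212] []
59 [211 212] []
60 [211 212 213] []
61 [211 212 213] []
62 [211 212 213] []
63 [212 213] []
64 [212 213] []
65 [212 213] []
66 [212 213] []
67 [212 213] []
68 [212 213] []
69 [212 213 214] []
70 [] [312]
71 [] [308 309 310 311 312 313 314 315 316]
150 [(np.int64(301), [-21.0, -2.0], 55), (np.int64(302), [-20.0, -3.0], 57), (np.int64(3
[... 1335 characters left out ...]
65)]
185 [(np.int64(284), [-61.0, 19.0], 57), (np.int64(285), [-61.0, 18.0], 58), (np.int64(286), [-61.0, 16.0], 59), (np.int64(287), [-61.0, 15.0], 58), (np.int64(288), [-61.0, 14.0], 58), (np.int64(289), [-61.0, 13.0], 59), (np.int64(290), [-61.0, 12.0], 58), (np.int64(291), [-61.0, 11.0], 58), (np.int64(292), [-61.0, 9.0], 57), (np.int64(293), [-61.0, 8.0], 56), (np.int64(330), [-59.0, -35.0], 64), (np.int64(331), [-59.0, -36.0], 64), (np.int64(332), [-59.0, -37.0], 65), (np.int64(333), [-59.0, -38.0], 65), (np.int64(334), [-59.0, -39.0], 65), (np.int64(335), [-60.0, -41.0], 63), (np.int64(336), [-60.0, -42.0], 64), (np.int64(337), [-59.0, -43.0], 64), (np.int64(338), [-59.0, -44.0], 64)]
```

{"method": "step_arm", "body": {
  "targets": [
    [[0.16, 0.38, 0], 0, 85.4],
    [[0, 0, -0.9], 0, 85.4],
    [[0, 0, -0.9], 0, 85.4],
    [[0, 0, -0.9], 0, 85.4],
    [[0, 0, -0.9], 0, 85.4],
    [[0, 0, -0.9], 0, 85.4],
    [[0, 0, -0.5], 0, 85.4],
    [[0, 0, 0], 0, 85.4],
    [[0, 0, 0], 0, 85.4]
  ]
}}

```text
time_s: 2.92
tcp_pos: [522.5, -33.0, 82.3]
orientation: [0.994, -0.108, -0.0, -0.0]
ft_force: [0.1, 1.1, 1.2]
opening: 85.5
grasp_force: 0.0
```

```bash
python3 - <<'E'
from h import *
p,d,P,c=cap("wrist"); cv2.imwrite("pics/w2.png",p[...,::-1]); meas(p,c)
s=bot.sense(); print(s["time_s"],s["tcp_pos"],s["ft_force"],g(s["tcp_pos"]))
E
```

```text
red [140   0  36  43 348] [156.9  13.4] g@50 [80.  89.7]
red [ 280  161   45   76 1073] [301.2 198.7] g@50 [-40.5   2.3]
yel [318  30  15  21 124] [325.   45.6] g@50 [ 61.9 -14.9]
yel [325  53   2  62 124] [325.5  83.5] g@50 [ 39.4 -15.4]
2.9667 [522.96140177 -33.11666926  83.00607015] [-0.61641344 -0.36929101 -0.0221418 ] [-54.55715695 -10.76643505]
```

View pics/w2.png

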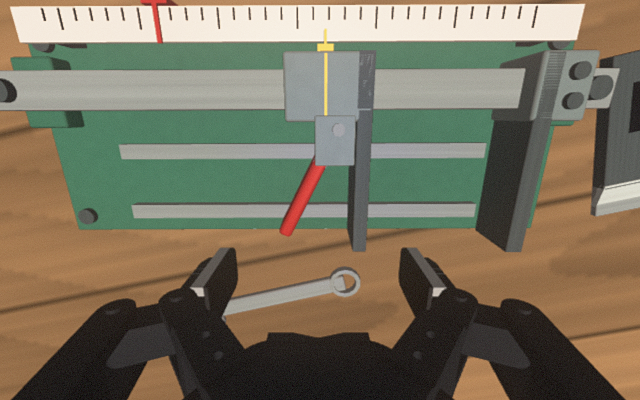

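The wrist view shows the fingers (237–400 px) straddling the lever tip (285,232) and the blade (360,245), with clearance on both sides. The mark line is at (159,40) and the pointer tip at (325,32). I'll descend and push about 100 mm.

{"method": "step_arm", "body": {
  "targets": [
    [[0, 0, -0.7], 0, 85.4],
    [[0, 0, -0.7], 0, 85.4],
    [[0, 0, -0.7], 0, 85.4],
    [[0, 0, 0], 0, 85.4],
    [[0, 0, 0], 0, 85.4]
  ]
}}

```text
time_s: 3.38
tcp_pos: [522.8, -33.1, 30.5]
orientation: [0.994, -0.108, 0.0, 0.0]
ft_force: [0.7, -0.4, 0.7]
opening: 85.4
grasp_force: 0.0
```

{"method": "step_arm", "body": {
  "targets": [
    [[0.08, 0.36, 0], 0, 85.4],
    [[0.04, 0.2, 0], 0, 85.4],
    [[0.09, 0.42, 0], 0, 85.4],
    [[0.09, 0.42, 0], 0, 85.4],
    [[0.09, 0.42, 0], 0, 85.4],
    [[0.09, 0.42, 0], 0, 85.4],
    [[0.09, 0.42, 0], 0, 85.4],
    [[0.09, 0.42, 0], 0, 85.4],
    [[0.09, 0.42, 0], 0, 85.4]
  ]
}}

```text
time_s: 4.13
tcp_pos: [541.4, 55.7, 29.6]
orientation: [0.994, -0.107, -0.0, -0.0]
ft_force: [-0.6, -0.2, 0.4]
opening: 85.4
grasp_force: 0.0
```

{"method": "step_arm", "body": {
  "targets": [
    [[0.08, 0.36, 0], 0, 85.4],
    [[0.04, 0.18, 0], 0, 85.4],
    [[0.02, 0.1, 0], 0, 85.4],
    [[0, 0, 0], 0, 85.4],
    [[0, 0, 0], 0, 85.4]
  ]
}}

```text
time_s: 4.55
tcp_pos: [544.7, 70.3, 29.5]
orientation: [0.994, -0.108, -0.0, 0.0]
ft_force: [-0.1, -0.6, 0.8]
opening: 85.8
grasp_force: 0.0
```

```bash
python3 - <<'E'
from h import *
s=bot.sense(); print(s["time_s"],s["tcp_pos"],s["ft_force"],s["opening"],g(s["tcp_pos"]))
E
```

```text
4.55 [544.69882033  70.27522935  29.54555055] [-0.08467819 -0.63311046  0.80563724] 85.75349868327464 [-55.32588514  94.88302838]
```

{"method": "step_arm", "body": {
  "targets": [
    [[0, 0, 0.7], 0, 85.4],
    [[0, 0, 0.7], 0, 85.4],
    [[0, 0, 0.8], 0, 85.4],
    [[0, 0, 0.6], 0, 85.4],
    [[0, 0, 0], 0, 85.4],
    [[0, 0, 0], 0, 85.4]
  ]
}}

```text
time_s: 5.05
tcp_pos: [544.9, 70.1, 99.7]
orientation: [0.994, -0.108, 0.0, 0.0]
ft_force: [-0.2, -0.1, 0.0]
opening: 85.4
grasp_force: 0.0
```

```bash
python3 - <<'E'
from h import *
p,d,P,c=cap("wrist"); cv2.imwrite("pics/w3.png",p[...,::-1]); meas(p,c)
s=bot.sense(); print(s["time_s"],s["tcp_pos"],s["ft_force"],s["opening"],g(s["tcp_pos"]))
E
```

```text
red [311   6  24  43 311] [322.9  17.4] g@50 [82.8 91.6]
red [ 406  153   58   74 1575] [434.2 188.7] g@50 [-37.6   1.6]
yel [472  37  15  19 108] [478.9  50.7] g@50 [ 62.2 -17.8]
yel [477  59  10  56 103] [481.5  86.6] g@50 [ 38.8 -23.6]
5.1 [544.33535924  70.16900847  98.87860271] [ 0.59581428  0.30701246 -0.21570796] 85.65772749530204 [-55.65840654  94.70187551]
```

View pics/w3.png

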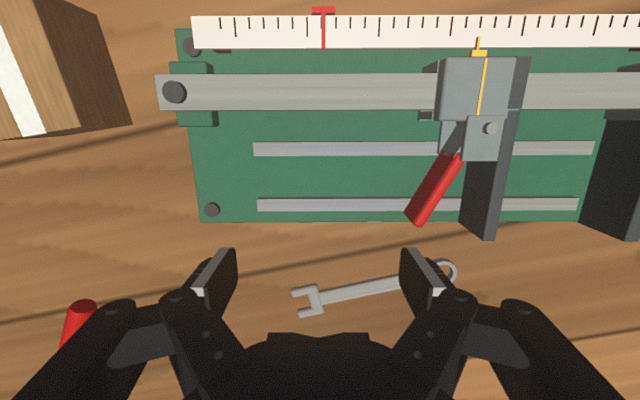

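The view shows the leg did not move. The pointer is still 155 px right of the mark at (479,45), and the fingers are off to its left, so they passed beside or over the blade. I'll check where the pads really are.

```bash
python3 - <<'E'
from h import *
p,d,P,c=cap("wrist")
G=np.dstack([(P[...,:2]-C)@np.stack([EX,EY],1),P[...,2]])
s=bot.sense();print(g(s["tcp_pos"]),s["tcp_pos"][2], "eye",g(c["eye"]),c["eye"][2],R.from_quat(c["attitude"]).as_matrix()[:,2])
for u,v in[(235,252),(225,262),(205,292),(235,275),(403,252),(415,262),(437,292),(403,275),(490,238),(465,230),(505,130),(420,220),(600,230),(210,210),(480,205),(520,205)]: print((u,v),int(d[v,u]),G[v,u].round(1))
K=np.array(c["camera_matrix"]);M=R.from_quat(c["attitude"]).as_matrix()
for dz in(0,19):
  q=M.T@(s["tcp_pos"]+[0,0,dz]-c["eye"]);print("tcp px",(K@q/q[2])[:2],q[2])
k=(G[...,2]>60)&(np.abs(G[...,0]+55)<60)&(d>0)
k[:230]=0
print("low finger pts",np.percentile(G[k][:,2],[0,1,5]));kk=k&(G[...,2]<np.percentile(G[k][:,2],4)); v,u=np.nonzero(kk); print(u[:8],v[:8],G[kk][:8].round(1))
E
```

```text
[-55.8941733   94.74825361] 98.49554278552216 eye [18.51264857 95.18391522] 264.8079125110183 [-0.2849129   0.06281873 -0.95649279]
(235, 252) 142 [-48.9 138.1 136.1]
(225, 262) 128 [-46.5 138.5 150.4]
(205, 292) 106 [-46.4 138.8 173.4]
(235, 275) 142 [-60.2 138.1 139.7]
(403, 252) 137 [-46.7  52.9 140.6]
(415, 262) 123 [-44.4  51.8 154.5]
(437, 292) 106 [-46.7  49.4 173.2]
(403, 275) 137 [-57.5  53.  144.2]
(490, 238) 217 [-74.1 -40.2  65.3]
(465, 230) 288 [-96.  -57.9  -1.5]
(505, 130) 193 [  8.5 -35.4  66. ]
(420, 220) 220 [-61.3  14.   58.9]
(600, 230) 237 [ -76.  -146.6   45.5]
(210, 210) 0 [ 18.5  95.2 264.8]
(480, 205) 221 [-50.5 -34.6  54. ]
(520, 205) 257 [-61.9 -93.2  19.5]
tcp px [318.75666421 234.3596279 ] 180.78482938191144
tcp px [318.85757484 247.65758902] 162.61146646539555
low finger pts [ 60.09294082 137.55960766 156.4742818 ]
[481 482 483 484 485 486 487 488] [230 230 230 230 230 230 230 230] [[-69.1 -34.6  61.2]
 [-68.6 -34.6  62.3]
 [-68.3 -35.   63. ]
 [-67.7 -34.9  64.4]
 [-67.5 -35.3  65. ]
 [-66.8 -35.1  66.4]
 [-67.4 -36.7  65.2]
 [-67.3 -37.4  65.3]]
```

The depth data puts the open fingertips about 37 mm above the reported TCP, so they passed just over the 66 mm blade. I'll measure the tip height against opening in the air before going lower.

{"method": "step_arm", "body": {
  "targets": [
    [[0, 0, 0], 0, 27],
    [[0, 0, 0], 0, 27],
    [[0, 0, 0], 0, 27],
    [[0, 0, 0], 0, 27],
    [[0, 0, 0], 0, 27],
    [[0, 0, 0], 0, 27],
    [[0, 0, 0], 0, 27],
    [[0, 0, 0], 0, 27]
  ]
}}

```text
time_s: 5.82
tcp_pos: [544.7, 70.5, 99.6]
orientation: [0.994, -0.107, -0.0, -0.0]
ft_force: [-1.3, 0.4, 0.2]
opening: 27.1
grasp_force: 0.0
```

```bash
python3 - <<'E'
from h import *
p,d,P,c=cap("wrist"); cv2.imwrite("pics/w4.png",p[...,::-1])
G=np.dstack([(P[...,:2]-C)@np.stack([EX,EY],1),P[...,2]])
s=bot.sense();print(g(s["tcp_pos"]),s["tcp_pos"][2],s["opening"])
for u in range(270,371,6):
    k=np.flatnonzero((d[200:,u]<200)&(d[200:,u]>0))
    if len(k): v=200+k[0]; print(u,v,G[v+2,u].round(1))
E
```

```text
[-55.3602405   95.11346234] 99.59699913746682 26.814228729322995
270 246 [-48.5 121.1 132.7]
276 246 [-48.4 117.9 132.8]
282 237 [-44.4 114.9 130.3]
288 237 [-44.3 111.6 130.4]
294 258 [-60.7 109.4 123.7]
300 334 [-44.7 101.1 198. ]
306 335 [-45.8  99.3 197.2]
312 336 [-45.4  97.5 198. ]
318 337 [-45.3  95.7 198.5]
324 336 [-45.7  93.8 197.7]
330 335 [-45.7  92.  197.3]
336 334 [-44.8  90.2 197.9]
342 237 [-46.4  82.4 126.2]
348 237 [-44.7  79.5 129.8]
354 237 [-44.4  76.4 130.4]
360 246 [-47.6  73.7 134.5]
366 247 [-48.   70.6 134.9]
```

View pics/w4.png

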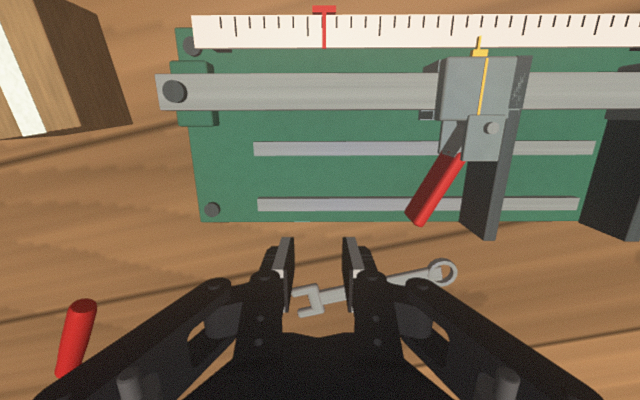

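The depth shows the tips about 27 mm above the TCP at opening 27 and about 37 mm above it when open. The opening itself checks out, with pads at y 109.4 and 82.4. I'll go back, descend to TCP z of about 4 mm, and push.

{"method": "step_arm", "body": {
  "targets": [
    [[-0.15, -0.7, 0], 0, 85.4],
    [[-0.15, -0.7, 0], 0, 85.4],
    [[-0.15, -0.7, 0], 0, 85.4],
    [[-0.15, -0.7, 0], 0, 85.4],
    [[-0.15, -0.7, 0], 0, 85.4],
    [[-0.15, -0.65, 0], 0, 85.4],
    [[0, 0, 0], 0, 85.4],
    [[0, 0, 0], 0, 85.4],
    [[0, 0, 0], 0, 85.4]
  ]
}}

```text
time_s: 6.62
tcp_pos: [522.3, -32.7, 99.6]
orientation: [0.994, -0.107, 0.0, -0.0]
ft_force: [0.4, -0.0, 0.2]
opening: 85.5
grasp_force: 0.0
```

{"method": "step_arm", "body": {
  "targets": [
    [[0, 0, -0.6], 0, 85.4],
    [[0, 0, -0.6], 0, 85.4],
    [[0, 0, -0.6], 0, 85.4],
    [[0, 0, -0.6], 0, 85.4],
    [[0, 0, -0.6], 0, 85.4],
    [[0, 0, -0.5], 0, 85.4],
    [[0, 0, -0.3], 0, 85.4],
    [[0, 0, 0], 0, 85.4],
    [[0, 0, 0], 0, 85.4]
  ]
}}

```text
time_s: 7.37
tcp_pos: [522.4, -32.8, 4.8]
orientation: [0.994, -0.107, -0.0, -0.0]
ft_force: [-0.0, -0.0, 0.3]
opening: 85.6
grasp_force: 0.0
```

{"method": "step_arm", "body": {
  "targets": [
    [[0.04, 0.2, 0], 0, 85.4],
    [[0.04, 0.2, 0], 0, 85.4],
    [[0.04, 0.2, 0], 0, 85.4],
    [[0, 0, 0], 0, 85.4]
  ]
}}

```text
time_s: 7.7
tcp_pos: [525.9, -17.6, 5.3]
orientation: [0.994, -0.107, 0.001, 0.0]
ft_force: [-0.4, -0.7, -0.2]
opening: 85.2
grasp_force: 0.0
```

```bash
python3 - <<'E'
from h import *
p,d,P,c=cap("wrist"); cv2.imwrite("pics/w5.png",p[...,::-1]); meas(p,c)
s=bot.sense(); print(s["time_s"],s["tcp_pos"],s["ft_force"],s["opening"],g(s["tcp_pos"]))
E
```

```text
yel [351   2   7 113 415] [353.7  53.5] g@50 [42.4 -8.6]
7.75 [525.58056397 -17.68062087   5.08918188] [-0.42119915 -0.10769301  0.07039838] 85.28877945321943 [-55.28373381   4.87337591]
```

View pics/w5.png

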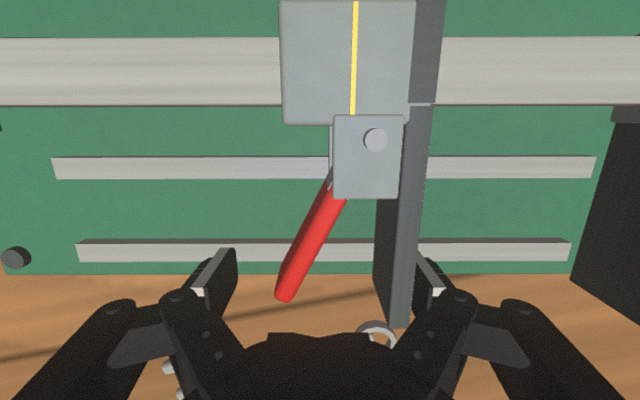

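The right pad now sits beside and against the blade (400–415 px), and the lever lies free between the fingers. The leg has moved about 6 mm. I'll push about 90 mm further.

{"method": "step_arm", "body": {
  "targets": [
    [[0.05, 0.25, 0], 0, 85.4],
    [[0.09, 0.4, 0], 0, 85.4],
    [[0.09, 0.4, 0], 0, 85.4],
    [[0.09, 0.4, 0], 0, 85.4],
    [[0.09, 0.4, 0], 0, 85.4],
    [[0.09, 0.4, 0], 0, 85.4],
    [[0.09, 0.4, 0], 0, 85.4],
    [[0.09, 0.4, 0], 0, 85.4],
    [[0.06, 0.3, 0], 0, 85.4],
    [[0.04, 0.2, 0], 0, 85.4]
  ]
}}

```text
time_s: 8.58
tcp_pos: [544.7, 70.8, 4.9]
orientation: [0.994, -0.107, -0.0, 0.0]
ft_force: [-2.0, -5.2, 2.8]
opening: 85.2
grasp_force: 2.8
```

{"method": "step_arm", "body": {
  "targets": [
    [[0, 0, 0], 0, 85.4],
    [[0, 0, 0], 0, 85.4]
  ]
}}

```text
time_s: 8.75
tcp_pos: [544.7, 70.8, 4.6]
orientation: [0.994, -0.107, 0.0, -0.0]
ft_force: [0.0, 0.8, -0.2]
opening: 85.2
grasp_force: 0.0
```

```bash
python3 - <<'E'
from h import *
s=bot.sense(); print(s["time_s"],s["tcp_pos"],s["ft_force"],s["opening"],g(s["tcp_pos"]))
for n in("scene","top"):
    p,d,P,c=cap(n); np.savez(n+"2.npz",p=p)
    if n=="top": a=p[140:240,310:430]
    else: a=p[180:260,240:360]
    cv2.imwrite(f"pics/{n}2.png",cv2.resize(a[...,::-1],None,fx=4,fy=4,interpolation=cv2.INTER_CUBIC)[:300])
a=cv2.imread("pics/scene2.png");b=cv2.imread("pics/top2.png")
cv2.imwrite("pics/both2.png",np.vstack([a[:290],b[:300]]))
E
```

```text
8.75 [544.66165538  70.80265671   4.57188597] [ 0.04125545  0.83230177 -0.19839894] 85.1508120391224 [-55.47446649  95.39045763]
```

View pics/both2.png

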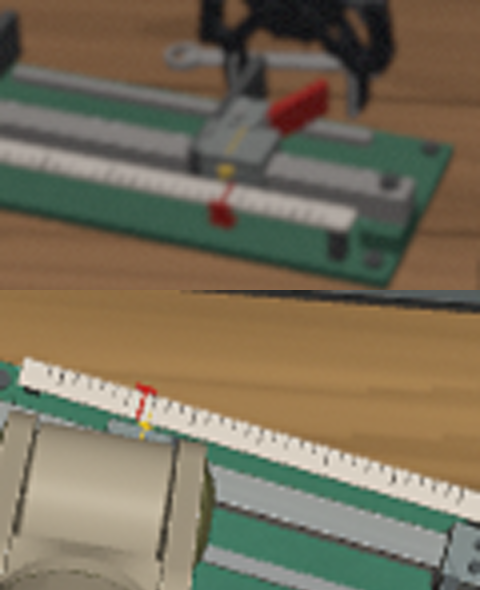

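Both external views see the pointer (yellow) nearly in line with the red mark line: scene crop (227,170) against (228,190), top crop (145,427) against (147,410). I'll lift for an exact wrist measurement.

{"method": "step_arm", "body": {
  "targets": [
    [[0, 0, 0.7], 0, 85.4],
    [[0, 0, 0.8], 0, 85.4],
    [[0, 0, 0.8], 0, 85.4],
    [[0, 0, 0.8], 0, 85.4],
    [[0, 0, 0.7], 0, 85.4],
    [[0, 0, 0], 0, 85.4],
    [[0, 0, 0], 0, 85.4]
  ]
}}

```text
time_s: 9.43
tcp_pos: [544.9, 70.3, 99.9]
orientation: [0.994, -0.108, 0.001, -0.0]
ft_force: [-0.2, 0.2, -0.4]
opening: 85.4
grasp_force: 0.0
```

```bash
python3 - <<'E'
from h import *
p,d,P,c=cap("wrist"); cv2.imwrite("pics/w6.png",cv2.resize(p[0:130,230:390,::-1],None,fx=4.5,fy=4.5,interpolation=cv2.INTER_CUBIC)); r,y=meas(p,c)
s=bot.sense(); print(s["time_s"],s["tcp_pos"],s["opening"],g(s["tcp_pos"]))
K=np.array(c["camera_matrix"]); print(K[0,0])
for v in range(0,120,2):
    a=np.flatnonzero(r[v]);b=np.flatnonzero(y[v])
    if len(a) or len(b): print(v,[f"{k.mean():.1f}({len(k)}) gy{g(ray(c,k.mean(),v,50)).round(1)}" if len(k) else None for k in(a,b)])
E
```

```text
red [312   6  24  44 351] [323.5  18.5] g@50 [82.2 91.6]
red [291 157  43  71 941] [310.9 192.2] g@50 [-40.4 101.2]
yel [327  38  15  19 108] [334.   52.2] g@50 [61.6 84.1]
yel [334  59   2  57  90] [334.5  87.9] g@50 [38.3 83.3]
9.4833 [544.34494891  70.38381236  98.95641894] 85.31618703671444 [-55.69475976  94.91379794]
276.52742300555076
6 ['323.5(24) gy[89.6 91.6]', None]
8 ['323.5(24) gy[88.4 91.6]', None]
10 ['323.5(24) gy[87.3 91.6]', None]
12 ['323.5(24) gy[86.1 91.6]', None]
14 ['323.5(22) gy[84.9 91.6]', None]
16 ['323.5(4) gy[83.7 91.5]', None]
18 ['323.5(4) gy[82.6 91.5]', None]
20 ['323.5(4) gy[81.4 91.5]', None]
22 ['323.5(4) gy[80.2 91.5]', None]
24 ['323.5(4) gy[79.  91.5]', None]
26 ['323.5(4) gy[77.8 91.5]', None]
28 ['323.5(4) gy[76.6 91.5]', None]
30 ['323.5(4) gy[75.4 91.5]', None]
32 ['323.5(4) gy[74.1 91.5]', None]
34 ['323.5(4) gy[72.9 91.5]', None]
36 ['323.5(4) gy[71.7 91.5]', None]
38 ['323.5(4) gy[70.5 91.5]', '334.0(1) gy[70.5 84.2]']
40 ['323.5(4) gy[69.2 91.5]', '334.0(1) gy[69.2 84.2]']
42 ['323.5(4) gy[68.  91.5]', '334.0(1) gy[68.  84.2]']
44 ['323.5
[... 620 characters left out ...]
 83.1]']
78 [None, '334.5(2) gy[44.9 83.5]']
80 [None, '334.5(2) gy[43.5 83.5]']
82 [None, '334.5(2) gy[42.2 83.4]']
84 [None, '334.5(2) gy[40.9 83.4]']
86 [None, '334.5(2) gy[39.5 83.4]']
88 [None, '335.0(1) gy[38.2 83. ]']
90 [None, '334.5(2) gy[36.8 83.3]']
92 [None, '334.5(2) gy[35.5 83.3]']
94 [None, '334.5(2) gy[34.1 83.3]']
96 [None, '334.5(2) gy[32.7 83.3]']
98 [None, '334.5(2) gy[31.3 83.3]']
100 [None, '334.5(2) gy[30.  83.2]']
102 [None, '334.5(2) gy[28.6 83.2]']
104 [None, '334.5(2) gy[27.2 83.2]']
106 [None, '334.0(1) gy[25.8 83.5]']
108 [None, '334.5(2) gy[24.4 83.2]']
110 [None, '334.0(1) gy[23.  83.5]']
112 [None, '334.0(1) gy[21.5 83.5]']
114 [None, '334.0(1) gy[20.1 83.5]']
```

View pics/w6.png

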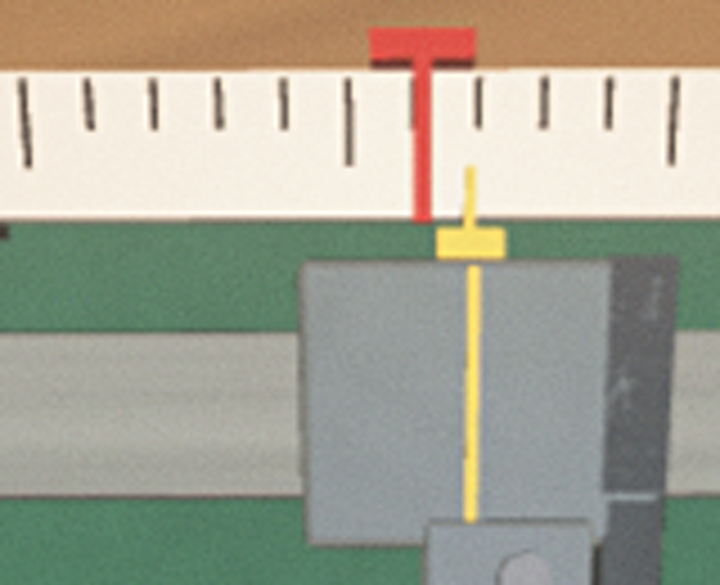

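The crop shows the pointer line at crop x=470 and the mark at 423, which is 10.5 px or 7.2 mm (the ticks are 65 crop px per 10 mm, agreeing). I'll back off 3 mm, descend, and push 10.2 mm.

{"method": "step_arm", "body": {
  "targets": [
    [[-0.026, -0.117, -0.3], 0, 85.4],
    [[0, 0, -0.7], 0, 85.4],
    [[0, 0, -0.7], 0, 85.4],
    [[0, 0, -0.7], 0, 85.4],
    [[0, 0, -0.7], 0, 85.4],
    [[0, 0, -0.5], 0, 85.4],
    [[0, 0, -0.2], 0, 85.4],
    [[0, 0, 0], 0, 85.4],
    [[0, 0, 0], 0, 85.4]
  ]
}}

```text
time_s: 10.23
tcp_pos: [543.9, 67.5, 4.3]
orientation: [0.994, -0.108, -0.0, -0.0]
ft_force: [0.1, -0.0, 1.1]
opening: 85.0
grasp_force: 0.0
```

{"method": "step_arm", "body": {
  "targets": [
    [[0.022, 0.1, 0], 0, 85.4],
    [[0.022, 0.1, 0], 0, 85.4],
    [[0.022, 0.1, 0], 0, 85.4],
    [[0.013, 0.06, 0], 0, 85.4],
    [[0.008, 0.04, 0], 0, 85.4],
    [[0, 0, 0], 0, 85.4],
    [[0, 0, 0], 0, 85.4]
  ]
}}

```text
time_s: 10.82
tcp_pos: [546.6, 77.6, 4.9]
orientation: [0.994, -0.107, 0.0, -0.0]
ft_force: [0.5, -2.2, 2.1]
opening: 85.7
grasp_force: 1.4
```

```bash
cat >> h.py <<'E'
def ext():
    for n in("scene","top"):
        c=bot.capture(n); p=c["pixels"]; hsv=cv2.cvtColor(p,cv2.COLOR_RGB2HSV).astype(int); h,s,v=hsv[...,0],hsv[...,1],hsv[...,2]
        red=((h<8)|(h>172))&(s>110)&(v>80); yel=(h>18)&(h<36)&(s>110)&(v>120)
        x0,x1,y0,y1=(280,315,205,245) if n=="scene" else (335,360,155,185)
        for nm,m in(("red",red),("yel",yel)):
            a=np.zeros_like(m);a[y0:y1,x0:x1]=m[y0:y1,x0:x1]
            for vv in range(y0,y1):
                u=np.flatnonzero(a[vv])
                if len(u): print(n,nm,vv,u.mean().round(1),len(u),g(ray(c,u.mean(),vv,50)).round(1))
E
python3 - <<'E'
from h import *
s=[bot.sense()]
ext()
s=bot.sense(); print(s["time_s"],s["tcp_pos"],s["ft_force"],s["opening"],g(s["tcp_pos"]))
E
```

```text
scene red 205 313.0 3 [-45.9  97.3]
scene red 206 312.0 5 [-40.   96.3]
scene red 207 311.5 6 [-34.6  96.7]
scene red 208 311.5 6 [-29.7  98.5]
scene red 209 311.5 6 [-24.8 100.3]
scene red 210 311.5 6 [-19.9 102.1]
scene red 211 312.0 5 [-15.5 105.3]
scene red 212 312.5 4 [-11.2 108.5]
scene red 213 312.5 2 [ -6.4 110.2]
scene red 230 295.0 1 [85.3 92.4]
scene red 231 294.0 5 [90.4 91.5]
scene red 232 295.0 5 [93.8 95.8]
scene red 233 295.0 5 [98.  97.5]
scene red 234 295.5 6 [101.7 100.4]
scene red 235 295.5 6 [105.8 102.1]
scene red 236 295.5 2 [109.9 103.8]
scene yel 222 298.0 3 [47.9 86.4]
scene yel 223 298.0 3 [52.4 88.2]
top red 163 344.0 1 [87.5 96.4]
top red 164 345.5 4 [86.  91.3]
top red 165 346.5 4 [83.9 87.7]
top red 166 346.0 1 [80.6 88.2]
top red 167 345.0 1 [76.9 90.1]
top red 168 345.0 1 [74.  89.3]
top red 169 345.0 1 [71.2 88.4]
top red 170 344.0 1 [67.4 90.3]
top yel 170 345.0 1 [68.3 87.6]
top yel 172 343.5 2 [61.3 90. ]
top yel 173 344.0 3 [58.8 87.8]
top yel 175 343.0 1 [52.3 88.8]
top yel 176 343.0 1 [49.4 87.9]
10.9167 [546.43110614  77.60916885   4.74442289] [-0.62696291 -1.96659008  0.92045655] 85.2964603450053 [-55.19439989 102.4176282 ]
```

{"method": "step_arm", "body": {
  "targets": [
    [[0, 0, 0.7], 0, 85.4],
    [[0, 0, 0.8], 0, 85.4],
    [[0, 0, 0.8], 0, 85.4],
    [[0, 0, 0.8], 0, 85.4],
    [[0, 0, 0.7], 0, 85.4],
    [[0, 0, 0], 0, 85.4],
    [[0, 0, 0], 0, 85.4]
  ]
}}

```text
time_s: 11.5
tcp_pos: [546.3, 78.0, 99.8]
orientation: [0.994, -0.107, 0.0, -0.0]
ft_force: [0.5, -0.2, -1.3]
opening: 85.1
grasp_force: 0.0
```

```bash
python3 - <<'E'
from h import *
D=[]
for _ in range(4):
    c=bot.capture("wrist"); p=c["pixels"].astype(float)
    # intensity-weighted columns: redness (R-G) for mark, (G-B) for pointer, on white scale rows
    mk=np.clip(p[20:34,300:350,0]-p[20:34,300:350,1]-40,0,None).sum(0)
    q=p[40:46,300:350]; 
    yl=np.clip(p[52:56,300:350,1]-p[52:56,300:350,2]-60,0,None).sum(0)
    ln=np.clip(p[62:70,300:350,1]-p[62:70,300:350,2]-40,0,None).sum(0)
    tp=np.clip(np.minimum(p[38:44,300:350,1],p[38:44,300:350,0])-p[38:44,300:350,2]-60,0,None).sum(0)
    x=np.arange(300,350); D.append([(a*x).sum()/max(a.sum(),1) for a in(mk,tp,yl,ln)])
print(np.round(D,2))
for u,v in((np.mean(D,0)[0],27),(np.mean(D,0)[1],41),(np.mean(D,0)[2],54)): print(g(ray(c,u,v,50)))
meas(c["pixels"],c)
s=bot.sense(); print(s["time_s"],g(s["tcp_pos"]),s["tcp_pos"][2])
E
```

```text
[[334.68 336.29 336.42 337.06]
 [334.56 335.98 336.06 336.9 ]
 [334.47 335.74 336.05 336.81]
 [334.38 335.57 335.94 336.73]]
[75.4487502  91.48545673]
[66.98205994 90.4026765 ]
[58.91875614 90.10902414]
red [323   3  24  44 326] [334.3  13.8] g@50 [83.2 91.8]
red [292 156  43  71 964] [312.3 191.1] g@50 [-40.1 107.5]
yel [329  34  15  21 131] [335.8  48.9] g@50 [62.1 90.4]
yel [336  57   2  57  92] [336.4  82.9] g@50 [40.2 89.5]
11.7 [-55.98795007 102.35057681] 98.41441406776997
```

The pointer is about 0.95 mm short of the mark. I'll back off 3 mm, descend, push 4 mm, then start closing while shifting back so that the blade finger stays put.

{"method": "step_arm", "body": {
  "targets": [
    [[-0.026, -0.117, -0.3], 0, 85.4],
    [[0, 0, -0.7], 0, 85.4],
    [[0, 0, -0.7], 0, 85.4],
    [[0, 0, -0.7], 0, 85.4],
    [[0, 0, -0.7], 0, 85.4],
    [[0, 0, -0.5], 0, 85.4],
    [[0, 0, -0.2], 0, 85.4],
    [[0, 0, 0], 0, 85.4],
    [[0, 0, 0], 0, 85.4]
  ]
}}

```text
time_s: 12.45
tcp_pos: [545.6, 74.5, 4.6]
orientation: [0.994, -0.108, -0.0, -0.0]
ft_force: [0.4, 0.7, 1.3]
opening: 85.4
grasp_force: 0.0
```

{"method": "step_arm", "body": {
  "targets": [
    [[0.012, 0.056, 0], 0, 85.4],
    [[0.012, 0.056, 0], 0, 85.4],
    [[0.01, 0.044, 0], 0, 85.4],
    [[0, 0, 0], 0, 85.4],
    [[0, 0, 0], 0, 85.4],
    [[0, 0, 0], 0, 85.4]
  ]
}}

```text
time_s: 12.95
tcp_pos: [546.7, 78.4, 4.9]
orientation: [0.994, -0.107, 0.0, 0.0]
ft_force: [0.1, -2.4, 2.0]
opening: 85.4
grasp_force: 1.6
```

```bash
cat >> h.py <<'E'
def st(n=8):
    r=[]
    for _ in range(n):
        s=bot.sense(); r.append([*g(s["tcp_pos"]),s["tcp_pos"][2],s["opening"],s["grasp_force"],*s["ft_force"]]); bot.capture("wrist")
    m=np.mean(r,0); print(s["time_s"],"gx,gy,z,w,F,ft",m.round(2),"face",(m[1]-m[3]/2).round(2))
E
python3 - <<'E'
from h import *
st()
E
```

```text
13.3 gx,gy,z,w,F,ft [-55.18 103.22   4.73  85.34   1.74   0.33  -3.55   2.23] face 60.55
```

{"method": "step_arm", "body": {
  "targets": [
    [[-0.0107, -0.0489, 0], 0, 82.9],
    [[-0.0107, -0.0489, 0], 0, 80.4],
    [[-0.0107, -0.0489, 0], 0, 77.9],
    [[-0.0107, -0.0489, 0], 0, 75.4],
    [[-0.0107, -0.0489, 0], 0, 72.9],
    [[-0.0107, -0.0489, 0], 0, 70.4],
    [[0, 0, 0], 0, 70.4],
    [[0, 0, 0], 0, 70.4],
    [[0, 0, 0], 0, 70.4]
  ]
}}

```text
time_s: 14.1
tcp_pos: [544.8, 71.2, 4.6]
orientation: [0.994, -0.108, -0.0, -0.0]
ft_force: [-0.1, 0.0, -0.5]
opening: 70.4
grasp_force: 0.0
```

```bash
python3 - <<'E'
from h import *
st(6)
E
```

```text
14.35 gx,gy,z,w,F,ft [-5.541e+01  9.585e+01  4.590e+00  7.041e+01  0.000e+00 -2.000e-02
  2.100e-01 -8.000e-02] face 60.65
```

{"method": "step_arm", "body": {
  "targets": [
    [[-0.0085, -0.0391, 0], 0, 68.4],
    [[-0.0085, -0.0391, 0], 0, 66.4],
    [[-0.0085, -0.0391, 0], 0, 64.4],
    [[-0.0085, -0.0391, 0], 0, 62.4],
    [[-0.0085, -0.0391, 0], 0, 60.4],
    [[-0.0085, -0.0391, 0], 0, 58.4],
    [[-0.0085, -0.0391, 0], 0, 56.4],
    [[0, 0, 0], 0, 56.4],
    [[0, 0, 0], 0, 56.4]
  ]
}}

```text
time_s: 15.15
tcp_pos: [543.7, 64.4, 5.2]
orientation: [0.994, -0.108, 0.0, -0.0]
ft_force: [-1.1, 2.2, 5.9]
opening: 56.5
grasp_force: 6.4
```

```bash
python3 - <<'E'
from h import *
st(6); meas(*(lambda c:(c["pixels"],c))(bot.capture("wrist")))
ext()
E
```

```text
15.4 gx,gy,z,w,F,ft [-55.1   88.94   5.18  56.42   6.47  -0.98   2.02   5.88] face 60.73
yel [310   2   5 113 372] [311.8  53.3] g@50 [42.4 91.8]
scene red 205 312.0 5 [-45.   94.4]
scene red 206 312.0 5 [-40.   96.3]
scene red 207 312.0 5 [-35.1  98.1]
scene red 208 312.0 5 [-30.1  99.9]
scene red 209 312.0 5 [-25.2 101.7]
scene red 210 312.0 5 [-20.4 103.5]
scene red 211 312.0 5 [-15.5 105.3]
scene red 212 312.0 3 [-10.7 107.1]
scene red 230 295.0 1 [85.3 92.4]
scene red 231 294.0 5 [90.4 91.5]
scene red 232 295.0 5 [93.8 95.8]
scene red 233 295.0 5 [98.  97.5]
scene red 234 295.5 6 [101.7 100.4]
scene red 235 295.5 6 [105.8 102.1]
scene red 236 296.0 3 [109.5 105.1]
scene yel 222 298.0 3 [47.9 86.4]
scene yel 223 298.5 2 [52.  89.5]
top red 163 344.0 1 [87.5 96.4]
top red 164 345.5 4 [86.  91.3]
top red 165 346.5 4 [83.9 87.7]
top red 166 346.0 1 [80.6 88.2]
top red 167 345.0 1 [76.9 90.1]
top red 168 345.0 1 [74.  89.3]
top red 169 345.0 1 [71.2 88.4]
top yel 171 344.0 1 [64.6 89.5]
top yel 172 343.0 3 [60.8 91.4]
top yel 173 344.0 3 [58.8 87.8]
top yel 174 343.0 1 [55.1 89.7]
top yel 175 343.0 1 [52.3 88.8]
```

The blade face is holding at 60.7 with the lever moving in. Continuing.

{"method": "step_arm", "body": {
  "targets": [
    [[-0.0085, -0.0391, 0], 0, 54.4],
    [[-0.0085, -0.0391, 0], 0, 52.4],
    [[-0.0085, -0.0391, 0], 0, 50.4],
    [[-0.0085, -0.0391, 0], 0, 48.4],
    [[-0.0085, -0.0391, 0], 0, 46.4],
    [[-0.0085, -0.0391, 0], 0, 44.4],
    [[-0.0085, -0.0391, 0], 0, 42.4],
    [[-0.0085, -0.0391, 0], 0, 40.4],
    [[0, 0, 0], 0, 40.4]
  ]
}}

```text
time_s: 16.35
tcp_pos: [541.9, 56.6, 5.3]
orientation: [0.994, -0.108, 0.0, -0.0]
ft_force: [-2.2, 2.8, 6.2]
opening: 40.6
grasp_force: 6.6
```

```bash
python3 - <<'E'
from h import *
st(6); meas(*(lambda c:(c["pixels"],c))(bot.capture("wrist")))
E
```

```text
16.6 gx,gy,z,w,F,ft [-55.13  80.94   5.26  40.48   6.68  -2.13   2.21   6.94] face 60.7
yel [285   2   8 113 427] [288.8  56.1] g@50 [41.4 92.9]
```

{"method": "step_arm", "body": {
  "targets": [
    [[-0.0085, -0.0391, 0], 0, 38.4],
    [[-0.0085, -0.0391, 0], 0, 36.4],
    [[-0.0085, -0.0391, 0], 0, 34.4],
    [[-0.0085, -0.0391, 0], 0, 32.4],
    [[-0.0085, -0.0391, 0], 0, 30.4],
    [[-0.0085, -0.0391, 0], 0, 28.4],
    [[-0.006, -0.0274, 0], 0, 27],
    [[0, 0, 0], 0, 24],
    [[0, 0, 0], 0, 20],
    [[0, 0, 0], 0, 15]
  ]
}}

```text
time_s: 17.53
tcp_pos: [540.3, 49.8, 5.5]
orientation: [0.994, -0.107, 0.0, 0.0]
ft_force: [-4.2, -0.3, 12.4]
opening: 25.3
grasp_force: 59.2
```

{"method": "step_arm", "body": {
  "targets": [
    [[0, 0, 0], 0, 15],
    [[0, 0, 0], 0, 15],
    [[0, 0, 0], 0, 15],
    [[0, 0, 0], 0, 15]
  ]
}}

```text
time_s: 17.87
tcp_pos: [540.2, 49.8, 5.5]
orientation: [0.994, -0.107, 0.0, 0.0]
ft_force: [-5.6, -0.7, 10.6]
opening: 25.4
grasp_force: 59.2
```

```bash
python3 - <<'E'
from h import *
st(6); meas(*(lambda c:(c["pixels"],c))(bot.capture("wrist")))
ext()
E
```

```text
18.1167 gx,gy,z,w,F,ft [-55.33  73.94   5.5   25.35  59.18  -5.13  -0.64  11.02] face 61.27
yel [264   2   9 113 442] [268.1  56.1] g@50 [41.3 94.2]
scene red 205 308.0 3 [-41.3  83.1]
scene red 230 295.0 1 [85.3 92.4]
scene red 231 294.0 5 [90.4 91.5]
scene red 232 295.0 5 [93.8 95.8]
scene red 233 295.0 5 [98.  97.5]
scene red 234 295.5 6 [101.7 100.4]
scene red 235 295.0 5 [106.2 100.8]
scene red 236 296.0 1 [109.5 105.1]
scene yel 222 298.0 3 [47.9 86.4]
scene yel 223 298.5 2 [52.  89.5]
top red 163 344.0 1 [87.5 96.4]
top red 164 345.5 4 [86.  91.3]
top red 165 346.5 4 [83.9 87.7]
top red 166 346.0 1 [80.6 88.2]
top red 167 345.0 1 [76.9 90.1]
top red 168 345.0 1 [74.  89.3]
top red 169 345.0 1 [71.2 88.4]
top yel 171 344.0 1 [64.6 89.5]
top yel 172 343.0 3 [60.8 91.4]
top yel 173 344.0 3 [58.8 87.8]
top yel 174 343.0 1 [55.1 89.7]
```

Shut and pinched at 59 N, with the opening a little under 27 mm from pad compression. By kinematics the pointer moved less than 0.2 mm during the squeeze. I'll cross-check with the scene camera against the earlier saved frame, where the pointer was 7.2 mm short.

```bash
python3 - <<'E'
from h import *
def cen(p,x0,x1,y0,y1,kind):
    q=p[y0:y1,x0:x1].astype(float); w=np.clip((np.minimum(q[...,0],q[...,1])-q[...,2]-50) if kind=="y" else (q[...,0]-q[...,1]-60),0,None)
    v,u=np.mgrid[y0:y1,x0:x1]; return np.array([(w*u).sum(),(w*v).sum()])/w.sum()
old=np.load("scene2.npz")["p"]
N=[bot.capture("scene") for _ in range(8)]; c=N[0]; new=np.mean([k["pixels"] for k in N],0)
a=cen(old,285,310,216,226,"y"); b=cen(new,285,310,216,226,"y")
print(a,b,"shift mm",g(ray(c,*b,55))-g(ray(c,*a,55)))
print("mark",cen(old,285,305,228,240,"r"),cen(new,285,305,228,240,"r"))
# wrist: pointer line on saddle with true depth
p,d,P,c=cap("wrist"); k=np.clip(np.minimum(p[...,0],p[...,1]).astype(float)-p[...,2]-60,0,None); k[110:]=0; k[:,:220]=0;k[:,330:]=0
k[:5]=0; G=(P[...,:2]-C)@np.stack([EX,EY],1); m=k>0
print("line y",np.average(G[m][:,1],weights=k[m]),"x",G[m][:,0].min(),G[m][:,0].max(),"z",np.median(P[m][:,2]))
# lever angle: red pts
hs=cv2.cvtColor(p,cv2.COLOR_RGB2HSV).astype(int); r=((hs[...,0]<8)|(hs[...,0]>172))&(hs[...,1]>120)&(hs[...,2]>90)&(P[...,2]>55)&(P[...,2]<63); r[:130]=0;r[:,:200]=0;r[:,420:]=0
q=G[r]; print(len(q), "lever slope", np.polyfit(q[:,0],q[:,1],1) if len(q)>10 else None, q.min(0) if len(q) else 0,q.max(0) if len(q) else 0)
s=bot.sense(); print(s["time_s"],s["opening"],s["grasp_force"],s["ft_force"],g(s["tcp_pos"]))
E
```

```text
[295.89655172 222.20689655] [298.32679739 222.77124183] shift mm [0.37947669 7.50048645]
mark [294.74482759 232.50344828] [294.7637457  232.47079038]
line y 91.67270244659345 x 18.65717860455039 53.84889734768439 z 65.74754472817622
2398 lever slope [9.07600039e-03 8.34173728e+01] [-75.77678253  78.32142248] [-14.9166928   88.22805381]
18.7667 25.502615217620097 59.18476402759552 [-5.17318     0.07590879 10.90315359] [-55.32455736  73.94892784]
```

All checks agree: the pointer shifted 7.5 mm against the 7.2 needed, the line is at y 91.7 against the mark's 91.5, the lever slope is about 0, and the mark has not moved. I'm handing it in.

```bash
python3 -c "
from plant import bot
print(bot.finish_job())"
```

```text
the job is handed in; nothing more can be done
None
```

The job is handed in at about 19 s: the pointer is on the red mark to within about 0.3 mm by my measurements, the cam lever is shut against the blade, both are still pinched at 59 N, and the mark has not moved (no verdict came back).

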